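# Stir pale pebbles through a drainage mix

## Robot

A 6-joint arm with a two-finger parallel gripper is mounted at the origin on the work surface; the furniture and walls round the work are solid. World frame = base frame: x ahead of the robot, y to its left, z up, the work surface at z = 0. Lengths are in m, angles in rad, forces in N, time in s.
With the tool pointing down it reaches from about 0.35 to 0.975 m from the base axis. Payload 7.1 kg.
Tool frame: the origin (TCP) lies midway between the tips of the shut fingers; the grasp point (between the pads) lies behind it (bot.pinch_z is the z of the grasp point in the tool frame, in m); z points along the fingers, y is the line along which they close (so a half turn about z gives the same grasp; the last joint's range is limited). The gripper opens to 88 mm and grips with 3 to 60 N. Pads are 20 mm wide; open, the fingers measure 115 mm over their backs; the gripper's body (75 mm by 178 mm) begins 61 mm behind the grasp point.
Start: joints at [1.251, 0.423, 1.63, -0, 1.089, -0.019], TCP at [0.185, 0.597, 0.194] pointing down, gripper open.
Joint ranges: [-3, 3], [-0.9, 2.11], [0.09, 2.58], [-1.31, 4.45], [0.11, 2.69], [-2.54, 2.54]. Speed limits (rad/s): [2.39, 2.39, 3.01, 3.14, 3.14, 3.14].

## Interface

Orientations are given as a 3x3 rotation matrix whose columns are the frame's x, y, z axes.
In Python, from station import bot gives the robot as it stands. The module is installed in compiled form; this text tells all that it offers.
- The arm moves only by the tool jog_arm, never from a script. Its argument "commands" is a list of rows, each an object of numbers: "dx", "dy", "dz": the shift along the world's x, y, z scaled (see below); "rx", "ry", "rz": the turn, a rotation vector about the world's x, y, z scaled (see below). In form: [{"dx": .., "dy": .., "dz": .., "rx": .., "ry": .., "rz": ..}, ...]. A call has 1 to 5 rows; each row shifts and turns the commanded pose from where the row before left it; what a row does not reach is not made up. The controller multiplies each number of a shift by 0.3 m and each number of a turn by pi/2 rad. A row lasts 1/12 s, in which the tool goes at most 41.7 mm and 7.16 degrees, less where a joint would pass 70% of its speed; a pose out of reach is approached as far as the arm can. A call with a number of a shift or a turn outside -1 to 1 is refused whole. A call with a gripper value outside its range is refused whole. "fingers" is the closure, from 0 (fully open) to 1 (shut), set as the call begins (left out, the last holds). The fingers move at their own pace and stop on an object; "newtons" is the grip in N (left out, the last holds). Time passes only in rows, so rows that do not move let the fingers close. It gives the time, the measured TCP pose, the force, the opening and the grip force at its end, in the units of the state.
- bot.observe(): the state, without advancing time (a new reading comes with each control period).
- bot.camera(name): name is "scene" or "side" or "wrist"; returns the picture (480x640x3 uint8, red, green, blue); there is no depth.
- bot.get_calibration(name): a dict with "fx", "fy", "cx", "cy" (pixels), "R" (3x3) and "t" (3): a world point X has camera coordinates R X + t; the wrist camera has in their place "mount" (4x4, takes a point from camera to tool coordinates, whose origin is the TCP and whose axes are the flange's). Camera axes: x right, y down, z forward; pixel columns grow to the right and rows downward; lengths in m; the calibration is good to about 2 mm. A picture is of the moment at which its call begins: read the wrist's pose just before it. get_calibration takes no time and is no camera call.
- bot.finish_job(): hands the job in; it is judged then, once.
The state is a dict: "time": time; "joints": joint angles; "dq": joint speeds; "tau": joint torques, N m; "tcp_pos": TCP position; "tcp_rot": TCP orientation; "wrist_force": force on the tool from outside, world axes, zero at the start; "torque": the same for the moment, N m; "finger_gap": finger opening in m; "grasp_force": force on a finger pad.
Only numpy, scipy, OpenCV 4.12 (cv2) and the standard library are available. Lean on these libraries where they do the work, as an engineer would, in place of code of your own. Each camera call takes 0.05 s, during which the arm holds its last target. There are 200 camera calls.

## Task

Take the wooden stirrer from its cork coaster and stir the pebbles in the blue bowl with it, several times round the bowl with its foot down among them, until the three white pebbles no longer lie together: at least a good finger's breadth (about 15 mm) must be left between any two of them. Then stand the stirrer upright on the coaster again, its whole foot on the cork. Handle the pebbles with the stirrer only, keep every one in the bowl, and leave the other things on the table where they are.

Things in the scene. Friction and masses are not known exactly. Their poses are not given: they have to be found in the camera images.
- bowl: blue round mixing bowl with a white rim, fixed to the table: 200 mm across the rim, 55 mm high, flat inner floor 5 mm above its underside and 164 mm across, walls 4 mm thick, inside 192 mm across at the rim. Origin: centre of its underside, z up; its x axis points in any level direction (at the start towards the pale pebbles)
- coaster: round cork coaster fixed to the table, 90 mm across, 8 mm thick. Origin: centre of its underside
- stirrer: loose wooden stirrer, 170 mm long, about 120 g, at the start standing upright on the coaster: a round foot 27 mm across and 30 mm high, tapering (30 to 50 mm up) to a plain round handle 20 mm across that runs from 50 to 170 mm above the underside; a thin dark band (for looks) at 86 to 90 mm. Origin: centre of the foot's underside, z along the handle towards its top
- stirrer_foot (a point): centre of the underside of the stirrer's foot (the same point as the stirrer's origin)
- pale_1: white (pale) loose smooth glazed pebble in the bowl, slippery (friction about 0.15), a squat round stone 26 mm across and 20 mm high, 12 g; the stirrer's foot pushes it aside easily; its origin is its centre
- pale_2: white (pale) loose smooth glazed pebble in the bowl, slippery (friction about 0.15), a squat round stone 26 mm across and 20 mm high, 12 g; the stirrer's foot pushes it aside easily; its origin is its centre
- pale_3: white (pale) loose smooth glazed pebble in the bowl, slippery (friction about 0.15), a squat round stone 26 mm across and 20 mm high, 12 g; the stirrer's foot pushes it aside easily; its origin is its centre
- dark_1: terracotta-red (dark) loose smooth glazed pebble in the bowl, slippery (friction about 0.15), a squat round stone 26 mm across and 20 mm high, 12 g; the stirrer's foot pushes it aside easily; its origin is its centre
- dark_2: terracotta-red (dark) loose smooth glazed pebble in the bowl, slippery (friction about 0.15), a squat round stone 26 mm across and 20 mm high, 12 g; the stirrer's foot pushes it aside easily; its origin is its centre
- dark_3: terracotta-red (dark) loose smooth glazed pebble in the bowl, slippery (friction about 0.15), a squat round stone 26 mm across and 20 mm high, 12 g; the stirrer's foot pushes it aside easily; its origin is its centre
- dark_4: terracotta-red (dark) loose smooth glazed pebble in the bowl, slippery (friction about 0.15), a squat round stone 26 mm across and 20 mm high, 12 g; the stirrer's foot pushes it aside easily; its origin is its centre
- dark_5: terracotta-red (dark) loose smooth glazed pebble in the bowl, slippery (friction about 0.15), a squat round stone 26 mm across and 20 mm high, 12 g; the stirrer's foot pushes it aside easily; its origin is its centre
- dark_6: terracotta-red (dark) loose smooth glazed pebble in the bowl, slippery (friction about 0.15), a squat round stone 26 mm across and 20 mm high, 12 g; the stirrer's foot pushes it aside easily; its origin is its centre
- dark_7: terracotta-red (dark) loose smooth glazed pebble in the bowl, slippery (friction about 0.15), a squat round stone 26 mm across and 20 mm high, 12 g; the stirrer's foot pushes it aside easily; its origin is its centre
- climate_meter: bystander: loose white climate meter with a display, 42 x 62 x 58 mm, standing on the table; origin: centre of its underside
- seed_jar: bystander: loose clear seed jar with a green lid, 52 mm across, 69 mm high; origin: centre of its underside
- black_pot: bystander: loose black nursery pot, 68 mm across, 58 mm high; origin: centre of its underside

How it is judged:
On the way, in this order (a step that is already met when the one before it is completed fails the run):
1. the stirrer's foot is down among the pebbles on one side of the bowl (z of stirrer_foot in the frame of bowl below 0.025 m and horizontal distance between stirrer_foot and bowl below 0.07 m and x of stirrer_foot in the frame of bowl above 0.02 m), for 0.05 s.
2. the foot is down on the opposite side (z of stirrer_foot in the frame of bowl below 0.025 m and horizontal distance between stirrer_foot and bowl below 0.07 m and x of stirrer_foot in the frame of bowl below -0.02 m), for 0.05 s.
3. the foot is down on the first side again (all of step 1), for 0.05 s.
4. and on the opposite side again (all of step 2), for 0.05 s.
At the end, for the whole second after the job is handed in: White pebbles pairwise over 39 mm apart between centres (13 mm gap), from above; all pebbles in the bowl (centres within 90 mm of its middle, under 55 mm high); stirrer at rest on the coaster, tilt under 0.1 rad, underside within 4 mm of the cork, within 32 mm of the coaster's middle (horizontal distance between pale_1 and pale_2 above 0.039 m and horizontal distance between each of pale_1, pale_2 and pale_3 above 0.039 m and horizontal distance between each of pale_1, pale_2, pale_3, dark_1, dark_2, dark_3, dark_4, dark_5, dark_6, dark_7 and bowl below 0.09 m and height (world z) of each of pale_1, pale_2, pale_3, dark_1, dark_2, dark_3, dark_4, dark_5, dark_6, dark_7 below 0.055 m and horizontal distance between stirrer and coaster below 0.032 m and angle between stirrer's own z axis and vertical below 0.1 rad and z of stirrer in the frame of coaster below 0.012 m and linear speed of stirrer below 0.02 m/s); the robot touches nothing.
It fails at once if a pebble leaves the bowl (horizontal distance between any of pale_1, pale_2, pale_3, dark_1, dark_2, dark_3, dark_4, dark_5, dark_6, dark_7 and bowl above 0.105 m).
It fails at once if the gripper touches a pebble (contact force between the fingers and pale_1 above 0.3 N or contact force between the fingers and pale_2 above 0.3 N or contact force between the fingers and pale_3 above 0.3 N or contact force between the fingers and dark_1 above 0.3 N or contact force between the fingers and dark_2 above 0.3 N or contact force between the fingers and dark_3 above 0.3 N or contact force between the fingers and dark_4 above 0.3 N or contact force between the fingers and dark_5 above 0.3 N or contact force between the fingers and dark_6 above 0.3 N or contact force between the fingers and dark_7 above 0.3 N).
It fails at once if a bystander is moved by more than 20 mm (distance of any of climate_meter, seed_jar, black_pot from where it was at the start of the episode above 0.02 m).
It also fails if it takes over 64 s, if anything falls off the work surface, if the arm or the gripper's body presses on something with over 40 N, if the wrist force passes 120 N, or if a joint passes its speed limit or range.

## Working session

There is one attempt and no reset: what is moved stays moved. The work goes in short steps, Python scripts to look and compute and a tool call to move; the robot and the scene stay as the last step left them, time stands still between calls to the robot, and variables do not carry over. Pictures are saved under pics/ and viewed, at most 11 in all, crops included, and the job is handed in when it is done.

Besides the shell and the picture viewer there is one more tool, called after "Request:" as name(argument=value, ...), one argument or row to a line, values as JSON. jog_arm: Moves the arm, as the interface text tells. Its arguments: {"type":"object","properties":{"commands":{"type":"array","items":{"type":"object","properties":{"dx":{"type":"number"},"dy":{"type":"number"},"dz":{"type":"number"},"rx":{"type":"number"},"ry":{"type":"number"},"rz":{"type":"number"}}}},"fingers":{"type":"number"},"newtons":{"type":"number"}},"required":["commands"]}

```bash
mkdir -p pics
python3 - <<'E'
from station import bot
import cv2,numpy as np
s=bot.observe();print(s,bot.pinch_z)
a=[]
for n in("scene","side","wrist"):
    im=bot.camera(n);cv2.imwrite(f"pics/{n}0.png",im[...,::-1]);print(n,bot.get_calibration(n))
E
```

```text
{'time': 0.0, 'joints': array([ 1.25101305e+00,  4.23810551e-01,  1.63069849e+00,  1.30400744e-05,
        1.08856370e+00, -1.89827815e-02]), 'dq': array([-1.01584814e-03, -2.50968736e-04,  8.20116649e-04,  8.01235255e-04,
        3.51317203e-05,  4.13779219e-04]), 'tau': array([-2.14808904e-03, -5.44623542e+01, -2.73673546e+01,  6.42687175e-02,
        2.26983998e-02, -1.20529776e-04]), 'tcp_pos': array([0.1849531 , 0.59638647, 0.19351729]), 'tcp_rot': array([[-9.55097817e-01,  2.96290285e-01, -4.76248096e-04],
       [ 2.96290665e-01,  9.55096790e-01, -1.40141827e-03],
       [ 3.96364099e-05, -1.47959939e-03, -9.99998905e-01]]), 'wrist_force': array([ 0.22071389,  0.20148971, -0.39301438]), 'torque': array([ 0.00281872, -0.0150728 , -0.00781605]), 'grasp_force': 0.0, 'finger_gap': 0.08784774142825018} -0.0187
scene {'fx': 506.7633874050401, 'fy': 506.7633874050401, 'cx': 317.70151963614603, 'cy': 247.46250587882264, 'R': array([[ 0.81650365, -0.57733347, -0.00280245],
       [-0.24896725, -0.34771832, -0.90393986],
       [ 0.52090027,  0.73876792, -0.42765041]]), 't': array([-0.24029974,  0.14216866,  1.1022894 ])}
side {'fx': 551.252281358227, 'fy': 551.252281358227, 'cx': 320.52769614574726, 'cy': 233.78139680702213, 'R': array([[ 0.99791475,  0.06159814, -0.01928251],
       [ 0.02489864, -0.64298879, -0.76547076],
       [-0.05955001,  0.76339445, -0.64318171]]), 't': array([-0.35654853,  0.10402114,  1.41796368])}
wrist {'fx': 378.5800064864177, 'fy': 378.5800064864177, 'cx': 314.95631041856586, 'cy': 238.5772033145815, 'mount': array([[-9.50012976e-04, -9.69482045e-01, -2.45160482e-01,
         6.68546499e-02],
       [ 9.99999392e-01, -1.05845279e-03,  3.10566283e-04,
        -4.65588076e-04],
       [-5.60579232e-04, -2.45160038e-01,  9.69482461e-01,
        -1.90184085e-01],
       [ 0.00000000e+00,  0.00000000e+00,  0.00000000e+00,
         1.00000000e+00]])}
```

View pics/scene0.png

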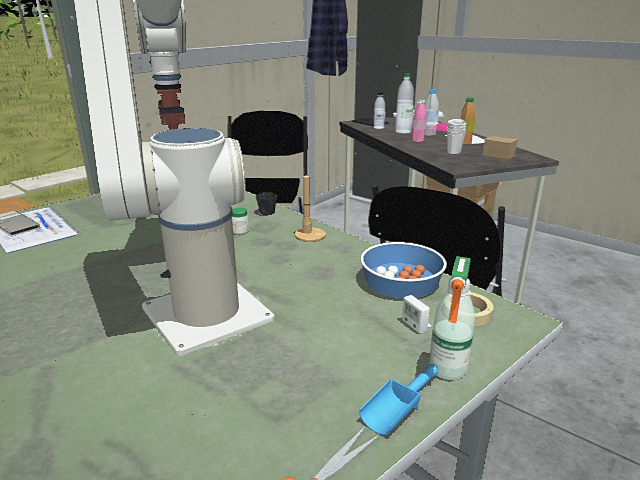

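View pics/side0.png

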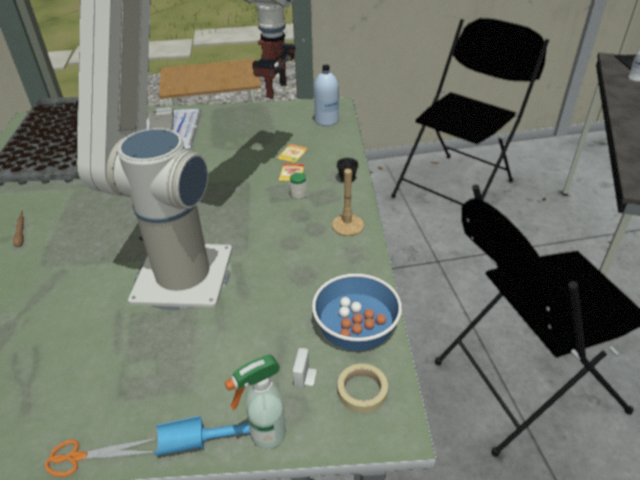

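The scene view shows the stirrer at (307,205) on its coaster at (310,235), and the bowl at (404,268). In the side view the coaster is at (348,226), the bowl at (356,312) and the white pebbles at about (345,306). The climate meter stands near the bowl at (300,367) and the spray bottle at (265,400).

```bash
cat > h.py <<'E'
from station import bot
import cv2,numpy as np
from scipy.optimize import least_squares
def cast(n,uv,z,cal=None):
    c=cal or bot.get_calibration(n);uv=np.atleast_2d(np.asarray(uv,float))
    d=np.c_[(uv[:,0]-c['cx'])/c['fx'],(uv[:,1]-c['cy'])/c['fy'],np.ones(len(uv))]@c['R']
    o=-c['R'].T@c['t'];return (o+d*((z-o[2])/d[:,2])[:,None])
def wcal():
    s=bot.observe();c=dict(bot.get_calibration('wrist'));m=c['mount'];Rw=s['tcp_rot']@m[:3,:3];tw=s['tcp_pos']+s['tcp_rot']@m[:3,3]
    c['R']=Rw.T;c['t']=-Rw.T@tw;return c
def proj(n,X,cal=None):
    c=cal or bot.get_calibration(n);p=np.atleast_2d(X)@c['R'].T+c['t'];return np.c_[c['fx']*p[:,0]/p[:,2]+c['cx'],c['fy']*p[:,1]/p[:,2]+c['cy']]
def circ(P,r=None):
    f=lambda q:np.hypot(P[:,0]-q[0],P[:,1]-q[1])-q[2]
    return least_squares(f,[*P[:,:2].mean(0),.05],loss='soft_l1',f_scale=.002).x
E
python3 - <<'E'
from h import *
def big(m):
    cs,_=cv2.findContours(m.astype(np.uint8),cv2.RETR_EXTERNAL,cv2.CHAIN_APPROX_NONE);return max(cs,key=cv2.contourArea)[:,0]
for n,(x0,y0,x1,y1),(bx0,by0,bx1,by1) in (("scene",(290,170,330,250),(355,236,450,302)),("side",(325,160,370,240),(308,270,405,355))):
    im=cv2.imread(f"pics/{n}0.png");h=cv2.cvtColor(im,cv2.COLOR_BGR2HSV).astype(int)
    m=np.zeros(h.shape[:2],bool);sub=h[y0:y1,x0:x1];m[y0:y1,x0:x1]=(sub[...,0]>8)&(sub[...,0]<27)&(sub[...,1]>90)&(sub[...,2]>90)
    c=big(m);print(n,c.min(0),c.max(0))
    ymax=c[:,1].max();c2=c[c[:,1]>ymax-(12 if n=="scene" else 18)]
    hull=cv2.convexHull(c2.astype(np.int32))[:,0]
    print(" coaster",circ(cast(n,c2,.006)))
    top=c[c[:,1]<c[:,1].min()+25];print(" handle pix",[(y,top[top[:,1]==y][:,0].min(),top[top[:,1]==y][:,0].max()) for y in range(top[:,1].min(),top[:,1].min()+25,6)])
    sub=h[by0:by1,bx0:bx1];m=np.zeros(h.shape[:2],bool);m[by0:by1,bx0:bx1]=((sub[...,0]>95)&(sub[...,0]<125)&(sub[...,1]>90))|((sub[...,1]<50)&(sub[...,2]>170))
    c=big(m);print(" bowl",c.min(0),c.max(0)); 
    mid=(c[:,1].min()+c[:,1].max())/2; c=c[c[:,1]<mid]
    print(" rim",circ(cast(n,c,.055)))
    W=(h[...,1]<60)&(h[...,2]>150);D=((h[...,0]<14)|(h[...,0]>172))&(h[...,1]>120)&(h[...,2]>60)
    for nm,M in(("W",W),("D",D)):
        k,l,st,ce=cv2.connectedComponentsWithStats((M[by0+10:by1-8,bx0+8:bx1-8]).astype(np.uint8))
        for i in range(1,k):
            if st[i,4]>12: print(nm,st[i,4],(ce[i]+[bx0+8,by0+10]).round(1),cast(n,ce[i]+[bx0+8,by0+10],.017)[0].round(3))
E
```

```text
scene [295 175] [324 241]
 coaster [0.41229504 0.2072189  0.04492884]
 handle pix [(175, np.int32(305), np.int32(307)), (181, np.int32(304), np.int32(309)), (187, np.int32(304), np.int32(309)), (193, np.int32(304), np.int32(309)), (199, np.int32(304), np.int32(309))]
 bowl [361 236] [446 301]
 rim [ 0.44538973 -0.13051431  0.10241713]
W 462 [390.9 269.6] [ 0.44  -0.106  0.017]
W 49 [431.3 250.2] [ 0.602 -0.087  0.017]
W 39 [439.7 285.1] [ 0.479 -0.229  0.017]
D 242 [411.4 272. ] [ 0.471 -0.145  0.017]
side [333 170] [362 234]
 coaster [0.42040414 0.21007356 0.04125592]
 handle pix [(170, np.int32(344), np.int32(344)), (176, np.int32(345), np.int32(349)), (182, np.int32(345), np.int32(350)), (188, np.int32(346), np.int32(348)), (194, np.int32(345), np.int32(349))]
 bowl [312 273] [401 340]
 rim [ 0.44843106 -0.13493212  0.10056875]
W 102 [323.2 286.4] [ 0.367 -0.045  0.017]
W 102 [388.5 286.2] [ 0.526 -0.037  0.017]
W 277 [348.5 306.1] [ 0.43  -0.107  0.017]
W 376 [355.7 331.8] [ 0.448 -0.184  0.017]
D 112 [368.7 319. ] [ 0.478 -0.145  0.017]
D 117 [356.8 323.5] [ 0.451 -0.16   0.017]
D 51 [380.4 319. ] [ 0.504 -0.144  0.017]
D 91 [345.4 326.5] [ 0.425 -0.169  0.017]
```

View pics/wrist0.png

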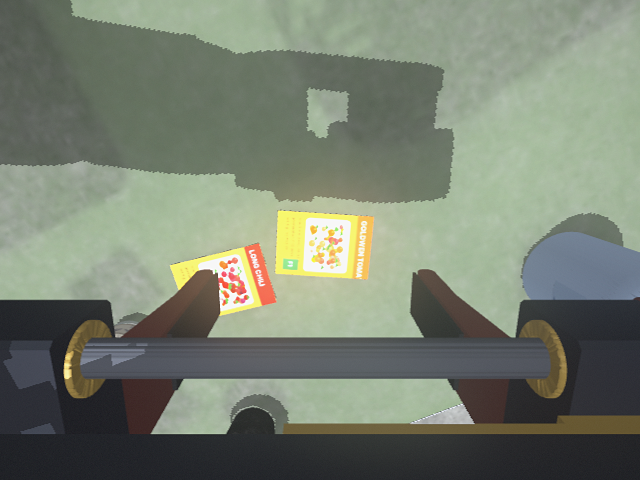

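Run:
```python
from h import *
def tri(a,b):
    A=[];B=[]
    for n,uv in(("scene",a),("side",b)):
        p=cast(n,uv,0)[0];q=cast(n,uv,.5)[0];d=(q-p)/np.linalg.norm(q-p);M=np.eye(3)-np.outer(d,d);A.append(M);B.append(M@p)
    return np.linalg.solve(sum(A),sum(B))
print("stirrer top",tri((306.5,177),(347.2,171.5)))
print("handle at z=.178 scene",cast("scene",(306.5,177),.178),"side",cast("side",(347.2,171.5),.178))
for nm,a,b in(("bottle top",(461,262),(262,365)),("bottle base",(450,375),(265,440)),("meter",(415,328),(302,380)),("jar lid",(239,211),(298,178)),("pot",(266,212),(346,178))):
    print(nm,tri(a,b).round(3))
```

```text
stirrer top [0.41728852 0.22762469 0.17264674]
handle at z=.178 scene [[0.40733303 0.21241002 0.178     ]] side [[0.41728576 0.22024441 0.178     ]]
bottle top [ 0.288 -0.426  0.214]
bottle base [ 0.277 -0.442 -0.006]
meter [ 0.336 -0.297 -0.009]
jar lid [0.269 0.36  0.061]
pot [ 0.41   0.456 -0.003]
```

Request:
jog_arm(
  commands=[
    {"dz":0.08,"rz":-0.0735},
    {"dz":0.1,"rz":-0.0735},
    {"dz":0.05,"dx":0.02,"dy":-0.04,"rz":-0.0735},
    {"dx":0.05,"dy":-0.09,"rz":-0.0735},
    {"dx":0.05,"dy":-0.09,"rz":-0.0735},
  ],
  fingers=0,
)

```text
schema error: expected keys dx, dy, dz, rx, ry, rz
```

Request:
jog_arm(
  commands=[
    {"dx":0.05,"dy":-0.09,"rz":-0.0735},
    {"dx":0.05,"dy":-0.09,"rz":-0.0735},
    {"dx":0.05,"dy":-0.09,"rz":-0.0735},
    {"dx":0.05,"dy":-0.09,"rz":-0.0735},
    {"dx":0.05,"dy":-0.09,"rz":-0.0735},
  ],
)

```text
schema error: expected keys dx, dy, dz, rx, ry, rz
```

Request:
jog_arm(
  commands=[
    {"dx":0.05,"dy":-0.09,"rz":-0.0735},
    {"dx":0.05,"dy":-0.07},
    {"dx":0.05,"dy":-0.07},
    {},
    {},
  ],
)

```text
schema error: expected keys dx, dy, dz, rx, ry, rz
```

Request:
jog_arm(
  commands=[
    {"dx":0,"dy":0,"dz":0.08,"rx":0,"ry":0,"rz":-0.0735},
    {"dx":0,"dy":0,"dz":0.1,"rx":0,"ry":0,"rz":-0.0735},
    {"dx":0.02,"dy":-0.04,"dz":0.05,"rx":0,"ry":0,"rz":-0.0735},
    {"dx":0.05,"dy":-0.09,"dz":0,"rx":0,"ry":0,"rz":-0.0735},
    {"dx":0.05,"dy":-0.09,"dz":0,"rx":0,"ry":0,"rz":-0.0735},
  ],
  fingers=0,
)

```text
time: 0.57
tcp_pos: [0.2213, 0.5313, 0.2643]
tcp_rot: [[-0.636, 0.772, 0.001], [0.772, 0.636, 0.002], [0.001, 0.002, -1.0]]
wrist_force: [1.1, -0.7, 0.1]
finger_gap: 0.0879
grasp_force: 0.0
```

Request:
jog_arm(
  commands=[
    {"dx":0.05,"dy":-0.09,"dz":0,"rx":0,"ry":0,"rz":-0.0735},
    {"dx":0.05,"dy":-0.09,"dz":0,"rx":0,"ry":0,"rz":-0.0735},
    {"dx":0.05,"dy":-0.09,"dz":0,"rx":0,"ry":0,"rz":-0.0735},
    {"dx":0.05,"dy":-0.09,"dz":0,"rx":0,"ry":0,"rz":-0.0735},
    {"dx":0.05,"dy":-0.09,"dz":0,"rx":0,"ry":0,"rz":-0.0735},
  ],
)

```text
time: 0.98
tcp_pos: [0.2964, 0.3944, 0.2631]
tcp_rot: [[-0.11, 0.994, -0.0], [0.994, 0.11, -0.0], [-0.0, -0.0, -1.0]]
wrist_force: [0.3, -0.1, -0.1]
finger_gap: 0.0878
grasp_force: 0.0
```

Request:
jog_arm(
  commands=[
    {"dx":0.05,"dy":-0.09,"dz":0,"rx":0,"ry":0,"rz":-0.0735},
    {"dx":0.05,"dy":-0.09,"dz":0,"rx":0,"ry":0,"rz":0},
    {"dx":0.06,"dy":-0.07,"dz":0,"rx":0,"ry":0,"rz":0},
    {"dx":0.06,"dy":-0.07,"dz":0,"rx":0,"ry":0,"rz":0},
    {"dx":0,"dy":0,"dz":0,"rx":0,"ry":0,"rz":0},
  ],
)

```text
time: 1.4
tcp_pos: [0.3641, 0.2971, 0.2633]
tcp_rot: [[0.003, 1.0, 0.001], [1.0, -0.003, -0.001], [-0.001, 0.001, -1.0]]
wrist_force: [0.1, 0.6, 0.3]
finger_gap: 0.0878
grasp_force: 0.0
```

Run:
```python
from h import *
c=wcal();im=bot.camera("wrist");cv2.imwrite("pics/w1.png",im[...,::-1]);np.save("w1.npy",c,allow_pickle=True)
print(proj("",[[.417,.215,.178],[.418,.209,.008]],c))
```

```text
[[381.76022945 333.54711266]
 [358.62390311 271.07392272]]
```

View pics/w1.png

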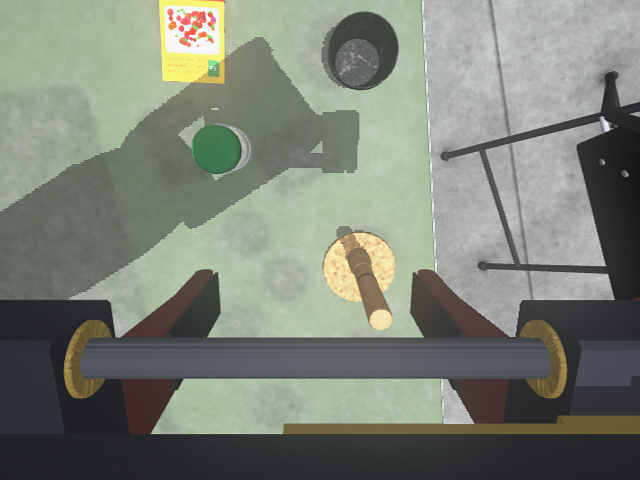

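The coaster's centre is at (359,266) and the stirrer's top at (380,319). The stirrer is upright between the open fingers' sight lines.

Run:
```python
from h import *
c=np.load("w1.npy",allow_pickle=True).item()
im=cv2.imread("pics/w1.png");h=cv2.cvtColor(im,cv2.COLOR_BGR2HSV).astype(int)
s=h[225:335,315:402];m=((s[...,0]>8)&(s[...,0]<27)&(s[...,1]>60)&(s[...,2]>130))
k,l,st,ce=cv2.connectedComponentsWithStats(m.astype(np.uint8))
for i in range(1,k):
    if st[i,4]>60: print(st[i],ce[i]+[315,225])
for i in range(1,k):
    if st[i,4]>1000:
        cs,_=cv2.findContours((l==i).astype(np.uint8),0,cv2.CHAIN_APPROX_NONE);p=cs[0][:,0]+[315,225];p=p[(p[:,1]<285)&(p[:,1]>232)&((p[:,0]<336)|(p[:,0]>385)|(p[:,1]<240))]
        print("coaster",circ(cast("",p,.008,c)))
print("top",cast("",(380.5,319),.178,c), "coaster c",cast("",(359,266.5),.008,c))
```

```text
[   8    7   73   98 4100] [361.54609756 272.08097561]
coaster [0.41804797 0.21424053 0.04417656]
top [[0.41550141 0.22771032 0.178     ]] coaster c [[0.41832035 0.21496163 0.008     ]]
```

Request:
jog_arm(
  commands=[
    {"dx":0.06,"dy":-0.08,"dz":0,"rx":0,"ry":0,"rz":0},
    {"dx":0.06,"dy":-0.08,"dz":0,"rx":0,"ry":0,"rz":0},
    {"dx":0.053,"dy":-0.073,"dz":-0.02,"rx":0,"ry":0,"rz":0},
    {"dx":0,"dy":0,"dz":-0.08,"rx":0,"ry":0,"rz":0},
    {"dx":0,"dy":0,"dz":-0.08,"rx":0,"ry":0,"rz":0},
  ],
)

```text
time: 1.87
tcp_pos: [0.4153, 0.2302, 0.2095]
tcp_rot: [[0.002, 1.0, 0.003], [1.0, -0.002, 0.002], [0.002, 0.003, -1.0]]
wrist_force: [0.2, 1.1, -0.6]
finger_gap: 0.0878
grasp_force: 0.0
```

Run:
```python
from h import *
c=wcal();print(bot.observe()['tcp_pos']);im=bot.camera("wrist");cv2.imwrite("pics/w2.png",im[...,::-1])
print(proj("",[[.416,.227,.178],[.418,.214,.008]],c))
```

```text
[0.41526548 0.23015351 0.20953075]
[[316.8287643  259.86405151]
 [317.31359668 223.88577063]]
```

View pics/w2.png

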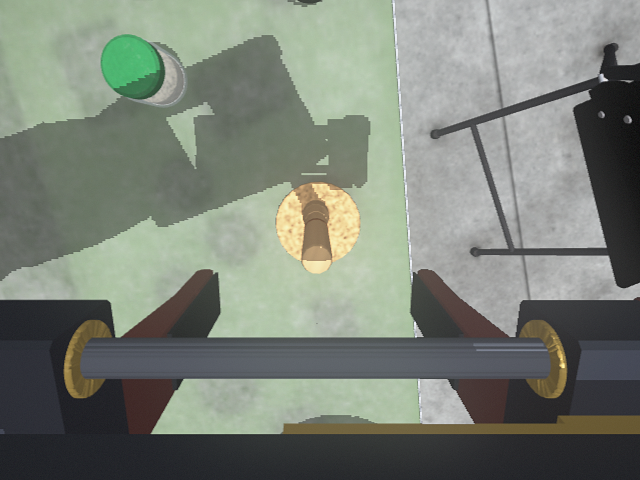

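The stirrer's top is at (317,266), centred between the fingers, and its foot is on the cork near (316,212).

Request:
jog_arm(
  commands=[
    {"dx":0,"dy":-0.01,"dz":-0.08,"rx":0,"ry":0,"rz":0},
    {"dx":0,"dy":0,"dz":-0.08,"rx":0,"ry":0,"rz":0},
    {"dx":0,"dy":0,"dz":-0.08,"rx":0,"ry":0,"rz":0},
    {"dx":0,"dy":0,"dz":-0.077,"rx":0,"ry":0,"rz":0},
    {"dx":0,"dy":0,"dz":0,"rx":0,"ry":0,"rz":0},
  ],
)

```text
time: 2.33
tcp_pos: [0.4111, 0.2265, 0.1111]
tcp_rot: [[-0.001, 1.0, -0.006], [1.0, 0.001, -0.003], [-0.003, -0.006, -1.0]]
wrist_force: [-0.9, -0.2, -0.5]
finger_gap: 0.0878
grasp_force: 0.0
```

Request:
jog_arm(
  commands=[
    {"dx":0,"dy":0,"dz":0,"rx":0,"ry":0,"rz":0},
    {"dx":0,"dy":0,"dz":0,"rx":0,"ry":0,"rz":0},
    {"dx":0,"dy":0,"dz":0,"rx":0,"ry":0,"rz":0},
    {"dx":0,"dy":0,"dz":0,"rx":0,"ry":0,"rz":0},
    {"dx":0,"dy":0,"dz":0,"rx":0,"ry":0,"rz":0},
  ],
  fingers=1,
  newtons=30,
)

```text
time: 2.75
tcp_pos: [0.4147, 0.2275, 0.1153]
tcp_rot: [[-0.0, 1.0, 0.002], [1.0, 0.0, 0.001], [0.001, 0.002, -1.0]]
wrist_force: [-0.7, -0.5, -1.0]
finger_gap: 0.0575
grasp_force: 0.0
```

Request:
jog_arm(
  commands=[
    {"dx":0,"dy":0,"dz":0,"rx":0,"ry":0,"rz":0},
    {"dx":0,"dy":0,"dz":0,"rx":0,"ry":0,"rz":0},
    {"dx":0,"dy":0,"dz":0,"rx":0,"ry":0,"rz":0},
    {"dx":0,"dy":0,"dz":0,"rx":0,"ry":0,"rz":0},
    {"dx":0,"dy":0,"dz":0,"rx":0,"ry":0,"rz":0},
  ],
)

```text
time: 3.17
tcp_pos: [0.414, 0.227, 0.1142]
tcp_rot: [[0.0, 1.0, -0.0], [1.0, -0.0, -0.0], [-0.0, -0.0, -1.0]]
wrist_force: [-0.6, 0.0, -0.0]
finger_gap: 0.0248
grasp_force: 0.0
```

Request:
jog_arm(
  commands=[
    {"dx":0,"dy":0,"dz":0,"rx":0,"ry":0,"rz":0},
    {"dx":0,"dy":0,"dz":0,"rx":0,"ry":0,"rz":0},
    {"dx":0,"dy":0,"dz":0,"rx":0,"ry":0,"rz":0},
    {"dx":0,"dy":0,"dz":0,"rx":0,"ry":0,"rz":0},
    {"dx":0,"dy":0,"dz":0,"rx":0,"ry":0,"rz":0},
  ],
)

```text
time: 3.58
tcp_pos: [0.414, 0.227, 0.1141]
tcp_rot: [[-0.0, 1.0, -0.0], [1.0, 0.0, -0.0], [-0.0, -0.0, -1.0]]
wrist_force: [0.0, -0.5, -1.7]
finger_gap: 0.0192
grasp_force: 30.0
```

Request:
jog_arm(
  commands=[
    {"dx":0,"dy":0,"dz":0.05,"rx":0,"ry":0,"rz":0},
    {"dx":0,"dy":0,"dz":0.1,"rx":0,"ry":0,"rz":0},
    {"dx":0,"dy":0,"dz":0.1,"rx":0,"ry":0,"rz":0},
    {"dx":0,"dy":0,"dz":0.1,"rx":0,"ry":0,"rz":0},
    {"dx":0,"dy":0,"dz":0,"rx":0,"ry":0,"rz":0},
  ],
)

```text
time: 4.0
tcp_pos: [0.417, 0.2286, 0.2244]
tcp_rot: [[-0.0, 1.0, 0.008], [1.0, 0.0, 0.004], [0.004, 0.008, -1.0]]
wrist_force: [1.1, -0.2, -1.0]
finger_gap: 0.0192
grasp_force: 30.0
```

Request:
jog_arm(
  commands=[
    {"dx":0,"dy":-0.05,"dz":0,"rx":0,"ry":0,"rz":0},
    {"dx":0.01,"dy":-0.1,"dz":0,"rx":0,"ry":0,"rz":0},
    {"dx":0.01,"dy":-0.1,"dz":0,"rx":0,"ry":0,"rz":0},
    {"dx":0.01,"dy":-0.1,"dz":0,"rx":0,"ry":0,"rz":0},
    {"dx":0.01,"dy":-0.1,"dz":0,"rx":0,"ry":0,"rz":0},
  ],
)

```text
time: 4.42
tcp_pos: [0.4254, 0.0908, 0.2184]
tcp_rot: [[-0.001, 1.0, -0.001], [1.0, 0.001, -0.0], [-0.0, -0.001, -1.0]]
wrist_force: [0.9, -1.1, -1.7]
finger_gap: 0.0195
grasp_force: 30.0
```

Request:
jog_arm(
  commands=[
    {"dx":0.01,"dy":-0.1,"dz":0,"rx":0,"ry":0,"rz":0},
    {"dx":0.01,"dy":-0.1,"dz":0,"rx":0,"ry":0,"rz":0},
    {"dx":0.01,"dy":-0.1,"dz":0,"rx":0,"ry":0,"rz":0},
    {"dx":0.01,"dy":-0.1,"dz":0,"rx":0,"ry":0,"rz":0},
    {"dx":0.01,"dy":-0.1,"dz":0,"rx":0,"ry":0,"rz":0},
  ],
)

```text
time: 4.83
tcp_pos: [0.4404, -0.0594, 0.2184]
tcp_rot: [[-0.0, 1.0, -0.001], [1.0, 0.0, 0.0], [0.0, -0.001, -1.0]]
wrist_force: [-0.4, 0.3, -1.3]
finger_gap: 0.02
grasp_force: 30.0
```

Request:
jog_arm(
  commands=[
    {"dx":0.01,"dy":-0.1,"dz":0,"rx":0,"ry":0,"rz":0},
    {"dx":0,"dy":-0.1,"dz":0,"rx":0,"ry":0,"rz":0},
    {"dx":0,"dy":-0.1,"dz":0,"rx":0,"ry":0,"rz":0},
    {"dx":0,"dy":-0.07,"dz":0,"rx":0,"ry":0,"rz":0},
    {"dx":0,"dy":0,"dz":0,"rx":0,"ry":0,"rz":0},
  ],
)

```text
time: 5.25
tcp_pos: [0.4439, -0.172, 0.2184]
tcp_rot: [[0.003, 1.0, -0.0], [1.0, -0.003, -0.001], [-0.001, -0.0, -1.0]]
wrist_force: [-0.6, -0.0, -1.3]
finger_gap: 0.0196
grasp_force: 30.0
```

```bash
cat > look.py <<'E'
from h import *
import sys
n=sys.argv[1]
c=wcal();print(bot.observe()['tcp_pos'],bot.observe()['time']);im=bot.camera("wrist")[...,::-1].copy();cv2.imwrite(f"pics/{n}.png",im)
np.save(n+".npy",c,allow_pickle=True)
h=cv2.cvtColor(im,cv2.COLOR_BGR2HSV).astype(int)
B=np.array([.447,-.133]);bc=proj("",[*B,.017],c)[0];r=76/1000*378/np.linalg.norm(c['R']@[*B,.017]+c['t'])
Y,X=np.mgrid[:480,:640];ins=np.hypot(X-bc[0],Y-bc[1])<r*1.2
W=ins&(h[...,1]<60)&(h[...,2]>130);D=ins&((h[...,0]<14)|(h[...,0]>172))&(h[...,1]>110)&(h[...,2]>60)
for nm,M in(("W",W),("D",D)):
    dt=cv2.distanceTransform(M.astype(np.uint8),cv2.DIST_L2,5)
    pk=(dt==cv2.dilate(dt,np.ones((15,15))))&(dt>5)
    k,l,st,ce=cv2.connectedComponentsWithStats(pk.astype(np.uint8))
    for q in ce[1:]: print(nm,q.round(),dt[int(q[1]),int(q[0])].round(1),(cast("",q,.015,c)[0,:2]).round(3))
E
python3 look.py w3
```

```text
[ 0.44386055 -0.17203449  0.21844366] 5.25
W [290. 129.] 12.0 [ 0.419 -0.092]
W [316. 144.] 12.0 [ 0.445 -0.107]
W [290. 160.] 12.0 [ 0.418 -0.122]
W [317. 230.] 12.0 [ 0.446 -0.196]
W [316. 252.] 6.0 [ 0.444 -0.221]
```

View pics/w3.png

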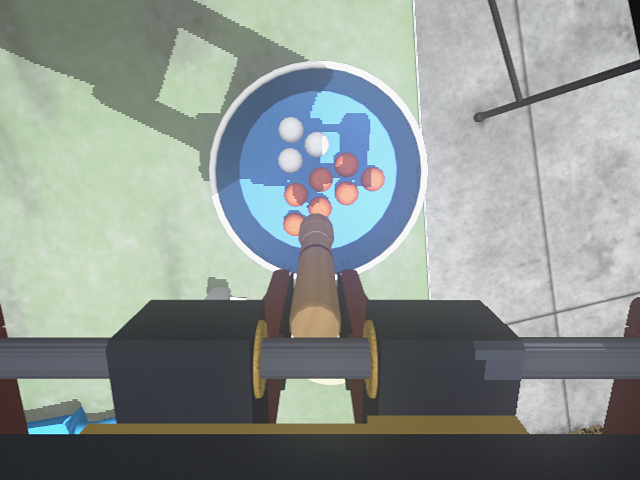

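The wrist view shows the three white pebbles at (290,129), (290,160) and (316,144). The bowl's rim circle is centred at (319,169), and the stirrer is held upright with its foot at about (317,225), above the red pebbles.

Run:
```python
from h import *
c=np.load("w3.npy",allow_pickle=True).item()
print(cast("",(319,169),.055,c),cast("",(319,170.5),.005,c))
im=cv2.imread("pics/w3.png");h=cv2.cvtColor(im,cv2.COLOR_BGR2HSV).astype(int)
for p in((346,164),(350,192),(320,210),(296,190)):print(h[p[1],p[0]])
s=bot.observe();T=s['tcp_pos'];print(proj("",[T+[0,0,-.106]],c),T)
```

```text
[[ 0.44739508 -0.12903953  0.055     ]] [[ 0.44795941 -0.13386397  0.005     ]]
[175  81 183]
[  9  83 247]
[  9  91 246]
[178  84 183]
[[315.0824741  226.08671172]] [ 0.44354919 -0.17031215  0.21832436]
```

Request:
jog_arm(
  commands=[
    {"dx":0.02,"dy":0.1,"dz":0,"rx":0,"ry":0,"rz":0},
    {"dx":0.025,"dy":0.12,"dz":0,"rx":0,"ry":0,"rz":0},
    {"dx":0,"dy":0.1,"dz":0,"rx":0,"ry":0,"rz":0},
    {"dx":0,"dy":0,"dz":-0.04,"rx":0,"ry":0,"rz":0},
    {"dx":0,"dy":0,"dz":-0.08,"rx":0,"ry":0,"rz":0},
  ],
)

```text
time: 5.72
tcp_pos: [0.4591, -0.0706, 0.1845]
tcp_rot: [[-0.004, 1.0, 0.005], [1.0, 0.004, -0.0], [-0.0, 0.005, -1.0]]
wrist_force: [-0.3, -0.0, -1.2]
finger_gap: 0.0193
grasp_force: 30.0
```

Request:
jog_arm(
  commands=[
    {"dx":0,"dy":0,"dz":-0.08,"rx":0,"ry":0,"rz":0},
    {"dx":0,"dy":0,"dz":-0.08,"rx":0,"ry":0,"rz":0},
    {"dx":0,"dy":0,"dz":-0.04,"rx":0,"ry":0,"rz":0},
    {"dx":0,"dy":0,"dz":-0.02,"rx":0,"ry":0,"rz":0},
    {"dx":0,"dy":0,"dz":0,"rx":0,"ry":0,"rz":0},
  ],
)

```text
time: 6.13
tcp_pos: [0.4562, -0.0719, 0.1158]
tcp_rot: [[-0.001, 1.0, -0.003], [1.0, 0.001, 0.001], [0.001, -0.003, -1.0]]
wrist_force: [-0.3, -0.3, -1.5]
finger_gap: 0.0196
grasp_force: 30.0
```

```bash
python3 look.py w4
python3 - <<'E'
from h import *
cv2.imwrite("pics/side4.png",bot.camera("side")[...,::-1]);print(bot.observe()['tcp_pos'],bot.observe()['wrist_force'])
a=cv2.imread("pics/w4.png");b=cv2.resize(cv2.imread("pics/side4.png")[130:370,270:450],None,fx=2,fy=2)
cv2.imwrite("pics/c4.png",np.hstack([a[:,170:470],b]))
E
```

```text
[ 0.45619424 -0.07190313  0.11576874] 6.1333
W [315. 229.] 15.4 [ 0.456 -0.071]
W [270. 255.] 15.2 [ 0.419 -0.093]
W [315. 264.] 17.2 [ 0.456 -0.1  ]
W [315. 275.] 18.0 [ 0.456 -0.109]
W [261. 288.] 7.0 [ 0.411 -0.121]
[ 0.45774934 -0.07252629  0.11748632] [-0.01051982 -0.26646933 -0.8205567 ]
```

View pics/c4.png

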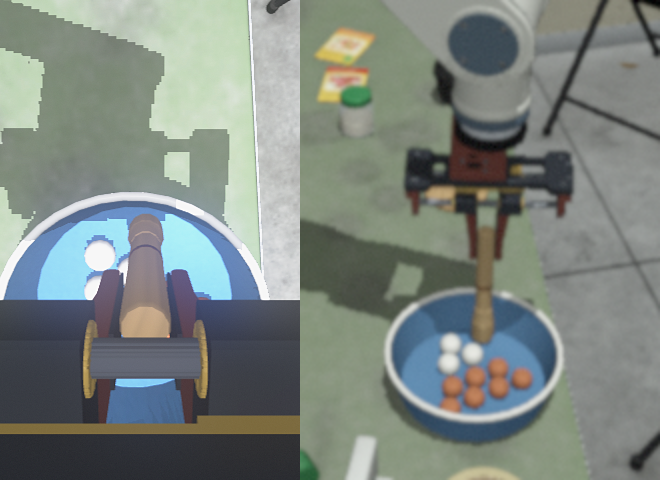

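The crops show the foot down in the bowl beside the white pebbles and touching nothing. In the left crop the foot is at about (145,225) and the whites at (100,255). I'll stir two rounds.

Request:
jog_arm(
  commands=[
    {"dx":-0.009,"dy":-0.054,"dz":-0.01,"rx":0,"ry":0,"rz":0},
    {"dx":-0.058,"dy":-0.002,"dz":0,"rx":0,"ry":0,"rz":0},
    {"dx":-0.052,"dy":-0.026,"dz":0,"rx":0,"ry":0,"rz":0},
    {"dx":-0.037,"dy":-0.045,"dz":0,"rx":0,"ry":0,"rz":0},
    {"dx":-0.016,"dy":-0.056,"dz":0,"rx":0,"ry":0,"rz":0},
  ],
)

```text
time: 6.65
tcp_pos: [0.4049, -0.1277, 0.1151]
tcp_rot: [[-0.001, 1.0, 0.001], [1.0, 0.001, -0.0], [-0.0, 0.001, -1.0]]
wrist_force: [-0.1, 0.0, -1.6]
finger_gap: 0.0195
grasp_force: 30.0
```

Request:
jog_arm(
  commands=[
    {"dx":0.008,"dy":-0.058,"dz":0,"rx":0,"ry":0,"rz":0},
    {"dx":0.031,"dy":-0.049,"dz":0,"rx":0,"ry":0,"rz":0},
    {"dx":0.048,"dy":-0.032,"dz":0,"rx":0,"ry":0,"rz":0},
    {"dx":0.057,"dy":-0.01,"dz":0,"rx":0,"ry":0,"rz":0},
    {"dx":0.056,"dy":0.014,"dz":0,"rx":0,"ry":0,"rz":0},
  ],
)

```text
time: 7.07
tcp_pos: [0.4677, -0.17, 0.1157]
tcp_rot: [[0.002, 1.0, 0.003], [1.0, -0.002, -0.001], [-0.001, 0.003, -1.0]]
wrist_force: [-0.7, 0.1, -0.7]
finger_gap: 0.0196
grasp_force: 30.0
```

Request:
jog_arm(
  commands=[
    {"dx":0.046,"dy":0.036,"dz":0,"rx":0,"ry":0,"rz":0},
    {"dx":0.027,"dy":0.051,"dz":0,"rx":0,"ry":0,"rz":0},
    {"dx":0.004,"dy":0.058,"dz":0,"rx":0,"ry":0,"rz":0},
    {"dx":-0.02,"dy":0.055,"dz":0,"rx":0,"ry":0,"rz":0},
    {"dx":-0.04,"dy":0.042,"dz":0,"rx":0,"ry":0,"rz":0},
  ],
)

```text
time: 7.48
tcp_pos: [0.4728, -0.0953, 0.1155]
tcp_rot: [[-0.001, 1.0, 0.003], [1.0, 0.001, -0.001], [-0.001, 0.003, -1.0]]
wrist_force: [-2.0, -3.5, -0.3]
finger_gap: 0.0196
grasp_force: 30.0
```

Request:
jog_arm(
  commands=[
    {"dx":-0.054,"dy":0.022,"dz":0,"rx":0,"ry":0,"rz":0},
    {"dx":-0.058,"dy":-0.002,"dz":0,"rx":0,"ry":0,"rz":0},
    {"dx":-0.052,"dy":-0.026,"dz":0,"rx":0,"ry":0,"rz":0},
    {"dx":-0.037,"dy":-0.045,"dz":0,"rx":0,"ry":0,"rz":0},
    {"dx":-0.016,"dy":-0.056,"dz":0,"rx":0,"ry":0,"rz":0},
  ],
)

```text
time: 7.9
tcp_pos: [0.405, -0.1275, 0.1153]
tcp_rot: [[-0.001, 1.0, 0.001], [1.0, 0.001, -0.0], [-0.0, 0.001, -1.0]]
wrist_force: [-0.2, -0.4, -0.8]
finger_gap: 0.0195
grasp_force: 30.0
```

Request:
jog_arm(
  commands=[
    {"dx":0.008,"dy":-0.058,"dz":0,"rx":0,"ry":0,"rz":0},
    {"dx":0.031,"dy":-0.049,"dz":0,"rx":0,"ry":0,"rz":0},
    {"dx":0.048,"dy":-0.032,"dz":0,"rx":0,"ry":0,"rz":0},
    {"dx":0.057,"dy":-0.01,"dz":0,"rx":0,"ry":0,"rz":0},
    {"dx":0.056,"dy":0.014,"dz":0,"rx":0,"ry":0,"rz":0},
  ],
)

```text
time: 8.32
tcp_pos: [0.4677, -0.17, 0.1157]
tcp_rot: [[0.002, 1.0, 0.003], [1.0, -0.002, -0.001], [-0.001, 0.003, -1.0]]
wrist_force: [0.1, 0.3, -0.1]
finger_gap: 0.0192
grasp_force: 30.0
```

Request:
jog_arm(
  commands=[
    {"dx":0.046,"dy":0.036,"dz":0,"rx":0,"ry":0,"rz":0},
    {"dx":0.027,"dy":0.051,"dz":0,"rx":0,"ry":0,"rz":0},
    {"dx":0.004,"dy":0.058,"dz":0,"rx":0,"ry":0,"rz":0},
    {"dx":-0.02,"dy":0.055,"dz":0,"rx":0,"ry":0,"rz":0},
    {"dx":0,"dy":0,"dz":0,"rx":0,"ry":0,"rz":0},
  ],
)

```text
time: 8.73
tcp_pos: [0.4824, -0.1063, 0.115]
tcp_rot: [[-0.002, 1.0, -0.0], [1.0, 0.002, 0.0], [0.0, -0.0, -1.0]]
wrist_force: [-0.3, -0.6, -1.3]
finger_gap: 0.0195
grasp_force: 30.0
```

```bash
cat > sl.py <<'E'
from h import *
import sys
im=bot.camera("side")[...,::-1].copy();n=sys.argv[1];cv2.imwrite(f"pics/{n}.png",im);s=bot.observe();print(s['tcp_pos'],s['wrist_force'],s['time'])
h=cv2.cvtColor(im,cv2.COLOR_BGR2HSV).astype(int)
B=np.array([.4475,-.132]);t=np.linspace(0,6.28,60);poly=proj("side",np.c_[B[0]+.083*np.cos(t),B[1]+.083*np.sin(t),0*t+.012]).astype(np.int32)
m=np.zeros(h.shape[:2],np.uint8);cv2.fillPoly(m,[poly],1)
W=(m>0)&(h[...,1]<70)&(h[...,2]>120)
D=(m>0)&((h[...,0]<14)|(h[...,0]>170))&(h[...,1]>80)&(h[...,2]>60)
for nm,M in(("W",W),("D",D)):
    k,l,st,ce=cv2.connectedComponentsWithStats(M.astype(np.uint8))
    for i in range(1,k):
        if st[i,4]>12: print(nm,st[i,4],ce[i].round(1),((cast("side",ce[i],.018)[0,:2]-B)*1000).round())
x,y=278,255
cv2.imwrite(f"pics/{n}c.png",cv2.resize(im[255:365,300:415],None,fx=4,fy=4,interpolation=cv2.INTER_CUBIC))
E
python3 sl.py s5
```

```text
[ 0.48323977 -0.10746256  0.11514777] [-0.53777962  0.28340969 -0.85151957] 8.7833
W 98 [331.1 303.8] [-58.  30.]
W 126 [353.8 311. ] [-4.  9.]
W 460 [352.  333.5] [ -8. -58.]
D 59 [338.4 297.8] [-42.  50.]
D 65 [381.6 305. ] [61. 31.]
D 70 [357.4 318.3] [  4. -13.]
D 29 [377.2 330.8] [ 49. -48.]
```

View pics/s5c.png

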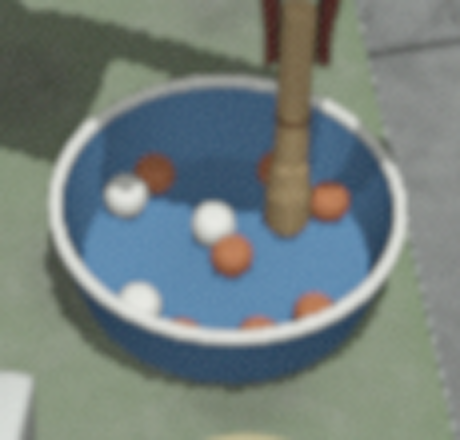

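After two rounds the whites lie well apart, at crop pixels (127,195), (213,222) and (139,302). That is roughly 55 mm or more between each pair. I'll do a third round at the same radius to make it several.

Request:
jog_arm(
  commands=[
    {"dx":-0.04,"dy":0.042,"dz":0,"rx":0,"ry":0,"rz":0},
    {"dx":-0.054,"dy":0.022,"dz":0,"rx":0,"ry":0,"rz":0},
    {"dx":-0.058,"dy":-0.002,"dz":0,"rx":0,"ry":0,"rz":0},
    {"dx":-0.052,"dy":-0.026,"dz":0,"rx":0,"ry":0,"rz":0},
    {"dx":-0.037,"dy":-0.045,"dz":0,"rx":0,"ry":0,"rz":0},
  ],
)

```text
time: 9.2
tcp_pos: [0.41, -0.1112, 0.1149]
tcp_rot: [[-0.001, 1.0, 0.001], [1.0, 0.001, -0.0], [-0.0, 0.001, -1.0]]
wrist_force: [-0.5, -0.4, -1.4]
finger_gap: 0.0198
grasp_force: 30.0
```

Request:
jog_arm(
  commands=[
    {"dx":-0.016,"dy":-0.056,"dz":0,"rx":0,"ry":0,"rz":0},
    {"dx":0.008,"dy":-0.058,"dz":0,"rx":0,"ry":0,"rz":0},
    {"dx":0.031,"dy":-0.049,"dz":0,"rx":0,"ry":0,"rz":0},
    {"dx":0.048,"dy":-0.032,"dz":0,"rx":0,"ry":0,"rz":0},
    {"dx":0.057,"dy":-0.01,"dz":0,"rx":0,"ry":0,"rz":0},
  ],
)

```text
time: 9.62
tcp_pos: [0.4501, -0.1751, 0.1152]
tcp_rot: [[0.002, 1.0, 0.002], [1.0, -0.002, -0.001], [-0.001, 0.002, -1.0]]
wrist_force: [-0.1, 0.8, -0.7]
finger_gap: 0.0196
grasp_force: 30.0
```

Request:
jog_arm(
  commands=[
    {"dx":0.056,"dy":0.014,"dz":0,"rx":0,"ry":0,"rz":0},
    {"dx":0.046,"dy":0.036,"dz":0,"rx":0,"ry":0,"rz":0},
    {"dx":0.027,"dy":0.051,"dz":0,"rx":0,"ry":0,"rz":0},
    {"dx":0.004,"dy":0.058,"dz":0,"rx":0,"ry":0,"rz":0},
    {"dx":0,"dy":0,"dz":0,"rx":0,"ry":0,"rz":0},
  ],
)

```text
time: 10.03
tcp_pos: [0.4901, -0.1239, 0.1149]
tcp_rot: [[-0.001, 1.0, 0.002], [1.0, 0.001, 0.0], [0.0, 0.002, -1.0]]
wrist_force: [0.7, -0.2, -1.3]
finger_gap: 0.0195
grasp_force: 30.0
```

Request:
jog_arm(
  commands=[
    {"dx":0,"dy":0,"dz":0.06,"rx":0,"ry":0,"rz":0},
    {"dx":0,"dy":0,"dz":0.1,"rx":0,"ry":0,"rz":0},
    {"dx":0,"dy":0,"dz":0.1,"rx":0,"ry":0,"rz":0},
    {"dx":0,"dy":0,"dz":0.1,"rx":0,"ry":0,"rz":0},
    {"dx":0,"dy":0,"dz":0,"rx":0,"ry":0,"rz":0},
  ],
)

```text
time: 10.45
tcp_pos: [0.4927, -0.127, 0.2285]
tcp_rot: [[0.0, 1.0, 0.011], [1.0, -0.0, -0.003], [-0.003, 0.011, -1.0]]
wrist_force: [1.1, 0.2, -1.3]
finger_gap: 0.0196
grasp_force: 30.0
```

```bash
python3 sl.py s6
python3 - <<'E'
from h import *
im=bot.camera("scene")[...,::-1]
a=cv2.imread("pics/s6c.png");b=cv2.resize(im[170:310,350:450],None,fx=3.14,fy=3.14)[:440]
cv2.imwrite("pics/c6.png",np.hstack([a,b]))
E
```

```text
[ 0.49140851 -0.12655439  0.2258354 ] [-0.64887833 -0.48834819 -1.87513812] 10.5
W 102 [331.  303.7] [-59.  30.]
W 127 [353.2 311.6] [-6.  7.]
W 461 [352.3 333.7] [ -7. -59.]
D 63 [366.9 295.9] [26. 59.]
D 58 [338.4 297.8] [-42.  50.]
D 67 [381.4 305. ] [60. 31.]
D 69 [357.5 318.7] [  4. -14.]
D 27 [377.4 330.9] [ 49. -48.]
```

View pics/c6.png

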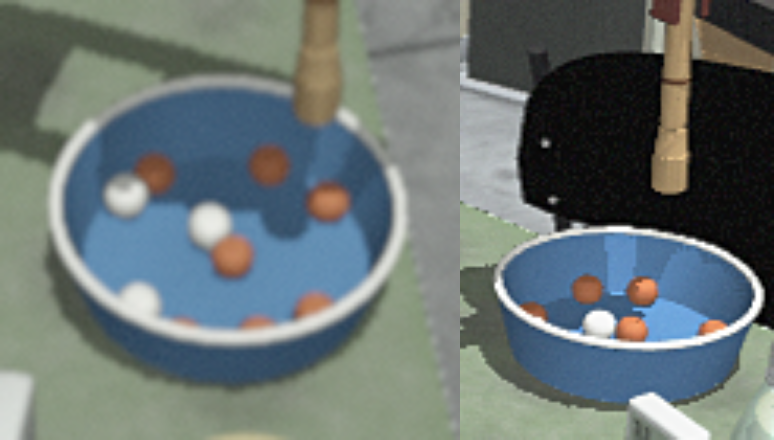

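All ten pebbles are in the bowl: seven are visible in the left crop, and the other three show partly at the near rim. The whites are still at (127,195), (211,226) and (139,302), and the stirrer hangs upright. I'll carry it back to the coaster.

Request:
jog_arm(
  commands=[
    {"dx":-0.02,"dy":0.05,"dz":0,"rx":0,"ry":0,"rz":0},
    {"dx":-0.02,"dy":0.095,"dz":0,"rx":0,"ry":0,"rz":0},
    {"dx":-0.02,"dy":0.095,"dz":0,"rx":0,"ry":0,"rz":0},
    {"dx":-0.02,"dy":0.095,"dz":0,"rx":0,"ry":0,"rz":0},
    {"dx":-0.02,"dy":0.095,"dz":0,"rx":0,"ry":0,"rz":0},
  ],
)

```text
time: 10.97
tcp_pos: [0.4575, 0.0047, 0.2206]
tcp_rot: [[0.001, 1.0, -0.003], [1.0, -0.001, -0.0], [-0.0, -0.003, -1.0]]
wrist_force: [0.3, 0.1, -0.7]
finger_gap: 0.0197
grasp_force: 30.0
```

Request:
jog_arm(
  commands=[
    {"dx":-0.02,"dy":0.095,"dz":0,"rx":0,"ry":0,"rz":0},
    {"dx":-0.02,"dy":0.095,"dz":0,"rx":0,"ry":0,"rz":0},
    {"dx":-0.02,"dy":0.095,"dz":0,"rx":0,"ry":0,"rz":0},
    {"dx":-0.02,"dy":0.095,"dz":0,"rx":0,"ry":0,"rz":0},
    {"dx":-0.02,"dy":0.095,"dz":0,"rx":0,"ry":0,"rz":0},
  ],
)

```text
time: 11.38
tcp_pos: [0.4277, 0.1471, 0.2207]
tcp_rot: [[0.0, 1.0, -0.002], [1.0, -0.0, -0.001], [-0.001, -0.002, -1.0]]
wrist_force: [1.5, 0.1, -1.6]
finger_gap: 0.0195
grasp_force: 30.0
```

Request:
jog_arm(
  commands=[
    {"dx":-0.02,"dy":0.095,"dz":0,"rx":0,"ry":0,"rz":0},
    {"dx":-0.02,"dy":0.095,"dz":0,"rx":0,"ry":0,"rz":0},
    {"dx":0,"dy":0.05,"dz":0,"rx":0,"ry":0,"rz":0},
    {"dx":0,"dy":0,"dz":0,"rx":0,"ry":0,"rz":0},
    {"dx":0,"dy":0,"dz":0,"rx":0,"ry":0,"rz":0},
  ],
)

```text
time: 11.8
tcp_pos: [0.4163, 0.2183, 0.2208]
tcp_rot: [[-0.002, 1.0, -0.002], [1.0, 0.002, -0.001], [-0.001, -0.002, -1.0]]
wrist_force: [-0.5, 0.1, -0.7]
finger_gap: 0.0191
grasp_force: 30.0
```

Request:
jog_arm(
  commands=[
    {"dx":0,"dy":0,"dz":-0.1,"rx":0,"ry":0,"rz":0},
    {"dx":0,"dy":0,"dz":-0.1,"rx":0,"ry":0,"rz":0},
    {"dx":0,"dy":0,"dz":-0.1,"rx":0,"ry":0,"rz":0},
    {"dx":0,"dy":0,"dz":-0.03,"rx":0,"ry":0,"rz":0},
    {"dx":0,"dy":0,"dz":0,"rx":0,"ry":0,"rz":0},
  ],
)

```text
time: 12.22
tcp_pos: [0.4151, 0.2164, 0.1207]
tcp_rot: [[0.001, 1.0, -0.006], [1.0, -0.001, -0.003], [-0.003, -0.006, -1.0]]
wrist_force: [-0.1, 0.1, -1.2]
finger_gap: 0.0198
grasp_force: 30.0
```

Request:
jog_arm(
  commands=[
    {"dx":0,"dy":0,"dz":-0.01,"rx":0,"ry":0,"rz":0},
    {"dx":0,"dy":0,"dz":-0.01,"rx":0,"ry":0,"rz":0},
    {"dx":0,"dy":0,"dz":0,"rx":0,"ry":0,"rz":0},
    {"dx":0,"dy":0,"dz":0,"rx":0,"ry":0,"rz":0},
    {"dx":0,"dy":0,"dz":0,"rx":0,"ry":0,"rz":0},
  ],
)

```text
time: 12.63
tcp_pos: [0.4176, 0.2189, 0.1181]
tcp_rot: [[-0.0, 1.0, 0.002], [1.0, 0.0, 0.001], [0.001, 0.002, -1.0]]
wrist_force: [0.3, 0.4, -0.9]
finger_gap: 0.019
grasp_force: 30.0
```

Request:
jog_arm(
  commands=[
    {"dx":0,"dy":0,"dz":-0.005,"rx":0,"ry":0,"rz":0},
    {"dx":0,"dy":0,"dz":-0.005,"rx":0,"ry":0,"rz":0},
    {"dx":0,"dy":0,"dz":0,"rx":0,"ry":0,"rz":0},
    {"dx":0,"dy":0,"dz":0,"rx":0,"ry":0,"rz":0},
    {"dx":0,"dy":0,"dz":0,"rx":0,"ry":0,"rz":0},
  ],
)

```text
time: 13.05
tcp_pos: [0.4171, 0.2187, 0.1142]
tcp_rot: [[-0.0, 1.0, 0.0], [1.0, 0.0, 0.0], [0.0, 0.0, -1.0]]
wrist_force: [-0.6, 0.2, -1.8]
finger_gap: 0.0194
grasp_force: 30.0
```

Run:
```python
from h import *
A=bot.camera("scene")[...,::-1];B=bot.camera("side")[...,::-1];s=bot.observe();print(s['tcp_pos'],s['wrist_force'])
a=cv2.resize(A[160:260,270:350],None,fx=5,fy=5);b=cv2.resize(B[150:250,310:390],None,fx=5,fy=5)
cv2.imwrite("pics/c7.png",np.hstack([a,b]))
```

```text
[0.41708872 0.21868338 0.11419396] [ 0.5208451   1.01890641 -1.13161915]
```

View pics/c7.png

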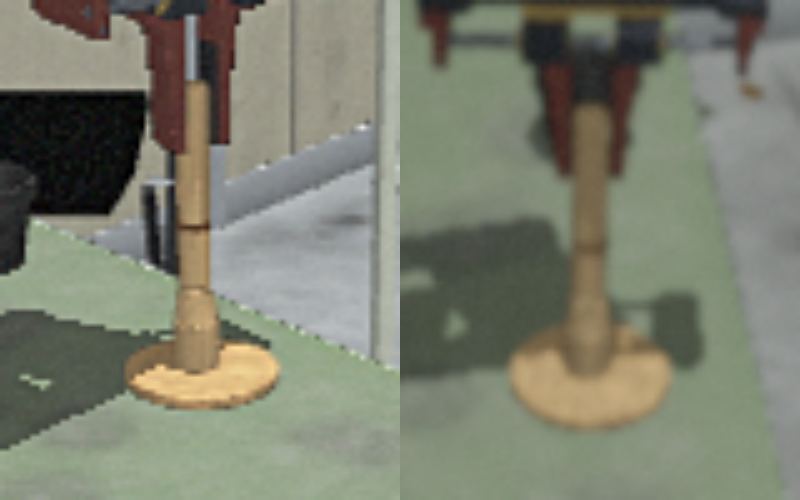

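The foot stands on the cork near its middle: left crop, foot at (196,365) against coaster centre (203,373). The TCP height equals that at pick-up, so I'll release it.

Request:
jog_arm(
  commands=[
    {"dx":0,"dy":0,"dz":0,"rx":0,"ry":0,"rz":0},
    {"dx":0,"dy":0,"dz":0,"rx":0,"ry":0,"rz":0},
    {"dx":0,"dy":0,"dz":0,"rx":0,"ry":0,"rz":0},
    {"dx":0,"dy":0,"dz":0,"rx":0,"ry":0,"rz":0},
    {"dx":0,"dy":0,"dz":0,"rx":0,"ry":0,"rz":0},
  ],
  fingers=0,
)

```text
time: 13.57
tcp_pos: [0.4171, 0.2186, 0.1142]
tcp_rot: [[0.0, 1.0, 0.0], [1.0, -0.0, 0.0], [0.0, 0.0, -1.0]]
wrist_force: [-0.5, 0.0, 0.6]
finger_gap: 0.0493
grasp_force: 0.0
```

Request:
jog_arm(
  commands=[
    {"dx":0,"dy":0,"dz":0,"rx":0,"ry":0,"rz":0},
    {"dx":0,"dy":0,"dz":0,"rx":0,"ry":0,"rz":0},
    {"dx":0,"dy":0,"dz":0,"rx":0,"ry":0,"rz":0},
    {"dx":0,"dy":0,"dz":0,"rx":0,"ry":0,"rz":0},
    {"dx":0,"dy":0,"dz":0,"rx":0,"ry":0,"rz":0},
  ],
)

```text
time: 13.98
tcp_pos: [0.417, 0.2186, 0.1142]
tcp_rot: [[-0.0, 1.0, -0.0], [1.0, 0.0, -0.0], [-0.0, -0.0, -1.0]]
wrist_force: [-0.6, 0.7, -0.1]
finger_gap: 0.0829
grasp_force: 0.0
```

Request:
jog_arm(
  commands=[
    {"dx":0,"dy":0,"dz":0.05,"rx":0,"ry":0,"rz":0},
    {"dx":0,"dy":0,"dz":0.1,"rx":0,"ry":0,"rz":0},
    {"dx":0,"dy":0,"dz":0.1,"rx":0,"ry":0,"rz":0},
    {"dx":0,"dy":0,"dz":0.1,"rx":0,"ry":0,"rz":0},
    {"dx":0,"dy":0,"dz":0.1,"rx":0,"ry":0,"rz":0},
  ],
)

```text
time: 14.4
tcp_pos: [0.4167, 0.2185, 0.2505]
tcp_rot: [[-0.0, 1.0, -0.0], [1.0, 0.0, -0.0], [-0.0, -0.0, -1.0]]
wrist_force: [-0.0, 0.6, -0.4]
finger_gap: 0.0877
grasp_force: 0.0
```

Request:
jog_arm(
  commands=[
    {"dx":0,"dy":0,"dz":0,"rx":0,"ry":0,"rz":0},
    {"dx":0,"dy":0,"dz":0,"rx":0,"ry":0,"rz":0},
    {"dx":0,"dy":0,"dz":0,"rx":0,"ry":0,"rz":0},
  ],
)

```text
time: 14.65
tcp_pos: [0.4166, 0.2184, 0.2486]
tcp_rot: [[0.0, 1.0, -0.001], [1.0, -0.0, -0.0], [-0.0, -0.001, -1.0]]
wrist_force: [-0.4, -0.0, -0.3]
finger_gap: 0.0878
grasp_force: 0.0
```

```bash
python3 sl.py s8
python3 - <<'E'
from h import *
c=wcal();A=bot.camera("wrist")[...,::-1];B=cv2.imread("pics/s8.png");s=bot.observe();print(s['tcp_pos'])
cv2.imwrite("pics/c8.png",np.hstack([A[100:340,200:440],B[150:390,290:450]]))
print(proj("",[[.418,.214,.008],[.417,.217,.178]],c)-[200,100])
E
```

```text
[0.41619933 0.21821655 0.24798796] [ 0.04973733 -0.35859471  0.1563807 ] 14.7
W 128 [332.5 301.9] [-55.  36.]
W 122 [353.1 311.6] [-6.  7.]
W 452 [352.1 333.6] [ -7. -58.]
D 63 [366.8 295.7] [26. 60.]
D 59 [338.4 297.6] [-42.  50.]
D 67 [381.5 304.9] [60. 31.]
D 70 [357.5 318.6] [  4. -14.]
D 27 [377.4 330.9] [ 49. -48.]
[0.41607345 0.21814709 0.24771098]
[[117.08882293 106.31751739]
 [116.88066214 140.94051425]]
```

View pics/c8.png

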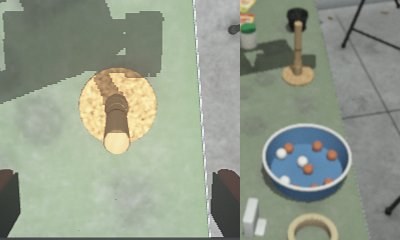

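The stirrer stands upright on the cork in both views, its top at (117,143) over the coaster's centre at about (118,106). The whites are apart and the gripper is clear, so I'm handing it in.

```bash
python3 -c "
from station import bot
print(bot.finish_job())"
```

```text
the job is handed in; nothing more can be done
None
```

I stirred the pebbles three times round; the white ones now lie about 55 mm or more apart between centres, the stirrer stands upright on the coaster again, and the job is handed in (no verdict was returned).

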